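# Clamp a name plaque in the lettering jig

## Task

Get the wooden name plaque ready for lettering: draw it out of the blue sleeve, lay it flat on the green blotter and let go, then take it again and set it on the bed of the jig, gilded end first and squared up against the brass stop. The jig's hold-down clamp may have been left open or shut, so find out and open it if need be; it must stand open while the plaque goes in, and at the end it must be shut on the plaque. Do not shift or tip the two ink pots.

Things in the scene. Friction and masses are not known exactly. Their poses are not given: they have to be found in the camera images.
- plaque: loose blank name plaque, pale wood with a white face and a gilded (brass) band across one end; 130 long (own x) x 56 wide (own y) x 12 thick (own z, up), about 90 g. Origin: centre of its underside; own +x points to the gilded end. It starts lying in the sleeve with about 42 to 58 mm of the gilded end sticking out of the mouth, 12 mm above the table.
- gilt_end (a point): point at the middle of the plaque's gilded end face, at the level of its underside (65 mm from the plaque's origin along its x)
- sleeve: fixed blue sleeve box, 90 long (own x) x 72 wide x 36 high, origin at the centre of its underside; the only opening is the mouth at its +x end, where the plaque sticks out; inside 62 wide, 20 high, floor 12 mm above the table. Draw the plaque straight out along the sleeve's +x (about 100 mm frees it).
- blotter: fixed green blotter, 200 (own x) x 150 (own y) x 3 mm thick, lying on the table; origin at the centre of its underside
- jig: fixed lettering jig: plywood board 220 (own x) x 110 (own y) x 12, origin at the centre of its underside. On it a level aluminium bed, x = -100 to +55 mm, 44 wide (the plaque overhangs both sides), top 35 mm above the table. The plaque goes in along own +x, its length along own x. Two steel cheeks carry the clamp (x = 53 to 87 mm, within 20 mm of the centre line, 68 high).
- stop_face (a point): brass stop, 50 wide, 14 high, 14 deep, screwed across the jig's bed somewhere between x = 22 and 38 mm of the jig. Point: middle of the lower edge of the face that looks to the jig's -x, at the level of the bed top (35 mm above the table); its axes are parallel to the jig's. It is rigid: a plaque pushed along the bed is felt to stop there.
- clamp (a joint): over-centre toggle clamp, rad: one-piece lever on a pivot across the jig at jig x = 68 mm, 56 mm above the table. 0 = shut on the empty bed, about 0.11 = shut on the plaque, 1.3 = open. Its heavy bar keeps it at either end: it falls to that side from upright (0.65 to 0.75) by itself. Opening swings the red bar towards the jig's +x and the hold-down arm up.
- clamp_bar (a point): centre of the clamp's red steel handle bar (0.3 kg): round, 24 thick, 86 long, across the jig, 105 mm from the pivot on a 10 mm rod. Shut it leans over the bed (jig x about 5 mm; on the plaque 14 mm), open the other way (x = 131 mm), some 140 mm above the table; 161 when upright. A level push of 3 to 5 N along the jig's +x opens, -x shuts; room for a finger from above on either side.
- clamp_foot (a point): lowest point of the rubber foot (16 mm across) under the clamp's steel hold-down arm, 65 mm from the pivot; shut it presses on the plaque 19 to 35 mm from the gilded end, with about 3 N. Open, the arm stands nearly upright just beyond the stop, up to 130 mm high: a gripper holding the plaque's gilded end would hit it there.
- ink_black: bystander: black ink pot, 42 diameter x 50 high, origin at the centre of its underside; not to be moved
- ink_red: bystander: red ink pot, 42 diameter x 50 high, origin at the centre of its underside; not to be moved
Mind the look-alikes: they are no part of the job. Several things have the shape of the plaque; the one meant has the colours described above.

How it is judged (in metres and radians):
On the way, in this order (a step that is already met when the one before it is completed fails the run):
1. the plaque lies flat on the blotter, its middle over the blotter, let go (x of plaque in the frame of blotter between -0.1 and 0.1 m and y of plaque in the frame of blotter between -0.075 and 0.075 m and z of plaque in the frame of blotter below 0.007 m and angle between plaque's own z axis and vertical below 0.06 rad and contact force between the fingers and plaque below 0.1 N), for 0.2 s.
2. the plaque rests on the jig's bed, gilded end against the stop, with the clamp open (x of gilt_end in the frame of stop_face between -0.004 and 0.003 m and y of gilt_end in the frame of stop_face between -0.008 and 0.008 m and z of gilt_end in the frame of stop_face between -0.003 and 0.003 m and angle between the x axis of plaque and the x axis of jig, either way round below 0.1 rad and angle between plaque's own z axis and vertical below 0.06 rad and value of joint clamp above 1 rad), for 0.2 s.
At the end, for the whole second after the job is handed in: The plaque lies flat on the jig's bed, its gilded end within 4 mm of the brass stop and within 8 mm of its middle, its long axis within 0.1 rad of the jig's, and the clamp is shut on it (joint between 0.05 and 0.2 rad, foot pressing with more than 1.5 N); all at rest and released (x of gilt_end in the frame of stop_face between -0.004 and 0.003 m and y of gilt_end in the frame of stop_face between -0.008 and 0.008 m and z of gilt_end in the frame of stop_face between -0.003 and 0.003 m and angle between the x axis of plaque and the x axis of jig, either way round below 0.1 rad and angle between plaque's own z axis and vertical below 0.06 rad and value of joint clamp between 0.05 and 0.2 rad and contact force between clamp and plaque above 1.5 N and linear speed of plaque below 0.01 m/s and contact force between the fingers and plaque below 0.1 N); the robot touches nothing.
It fails at once if an ink pot is moved more than 20 mm or tipped (distance of any of ink_black, ink_red from where it was at the start of the episode above 0.02 m or angle between any of ink_black, ink_red's own z axis and vertical above 0.4 rad).
It also fails if it takes over 70 s, if anything falls off the work surface, if the arm or the gripper's body presses on something with over 40 N, if the wrist force passes 120 N, or if a joint passes its speed limit or range.

## Robot

A 6-joint arm with a two-finger parallel gripper is mounted at the origin on the work surface. World frame = base frame: x ahead of the robot, y to its left, z up, the work surface at z = 0. Lengths are in mm, angles in degrees, forces in N, time in s.
With the tool pointing down it reaches from about 225 to 875 mm from the base axis. Payload 3.4 kg.
Tool frame: the origin (TCP) lies midway between the tips of the shut fingers; the grasp point (between the pads) lies 19 mm behind it; z points along the fingers, y is the line along which they close (so a half turn about z gives the same grasp; the last joint's range is limited). The gripper opens to 85 mm and grips with 20 to 120 N. Pads are 22 mm wide; open, the fingers measure 114 mm over their backs; the gripper's body (76 mm by 85 mm) begins 54 mm behind the grasp point. The pads swing forward as they close: fully open they stand 13 mm farther back than shut.
Start: joints at [65.26, 15.808, 86.224, -0, 77.962, -6.933], TCP at [175.864, 547.48, 231.328] pointing down, gripper open.
Joint ranges: [-165.64, 165.64], [-43.16, 119.46], [12.63, 154.43], [-67.54, 247.53], [6.08, 155.33], [-154.97, 154.97]. Speed limits (degrees/s): [147.25, 147.25, 180, 180, 180, 180].

## Interface

Orientations are given as a 3x3 rotation matrix whose columns are the frame's x, y, z axes.
In Python, from workcell import read_state, get_image, close_job, search_frame, outline_of gives the robot as it stands. The module is installed in compiled form; this text tells all that it offers.
- The arm moves only by the tool arm_command, never from a script. Its argument "commands" is a list that holds one entry, the list of rows, each a list of 5 numbers: the closure, from 0 (fully open) to 1 (shut), then the shift along the tool's x, y, z as a fraction of full scale, then the turn about the tool's z as a fraction of full scale. A call has 1 to 10 rows; each row is the pose to reach, as a shift and turn from the pose commanded when the call began, along the tool's axes at that moment; what a row does not reach only later rows make up. Full scale, the value 1, is 0.25 m for a shift and 0.5 rad for a turn. A row lasts 1/12 s, in which the tool goes at most 41.7 mm and 7.16 degrees, less where a joint would pass 70% of its speed; a pose out of reach is approached as far as the arm can. A call with a number of a shift or a turn outside -1 to 1 is refused whole. A call with a gripper value outside its range is refused whole. The fingers move at their own pace and stop on an object; "grip_force" is the grip in N (left out, the last holds). Time passes only in rows, so rows that repeat a pose let the fingers close. It gives the time, the measured TCP pose, the force, the opening and the grip force at its end, in the units of the state.
- read_state(): the state, without advancing time (a new reading comes with each control period).
- get_image(name): name is "scene" or "side" or "wrist"; returns a dict with "pixels" (384x512x3 uint8, red, green, blue), "intrinsics" (3x3 intrinsics, pixels), "dist_coeffs" ([k1, k2, p1, p2, k3] as OpenCV has them; the pictures are not rectified), "world_to_cam" (4x4, takes a point from world to camera coordinates). Camera axes: x right, y up, looking along -z (the intrinsics and any distortion apply to the point x, -y, -z); pixel columns grow to the right and rows downward; lengths in mm; the calibration is good to about 2 mm. A picture is of the moment at which its call begins. There is no depth.
- close_job(): hands the job in; it is judged then, once.
Trained networks look in a picture, given as the dict that the camera call returned (one of the last four; its "shot" number tells which), for a name from the list of things; names that differ only in an ending like _2 or _b are one class to them, and where a whole thing is asked for, a point or a joint stands for the part that bears it (a point fixed in the world has none). Each returns a list of dicts, best first, with "conf" (0 to 1); they miss things now and then, are a little off and sometimes report something else, mostly with a low value. They report only what shows in the picture. A call takes as long as a camera call. They do not tell look-alikes from the thing itself.
- search_frame(picture, name): "extent" ([left, top, right, bottom] in pixels, round what is visible of it).
- outline_of(picture, name): "mask" (384x512 bool, what is visible of it) and "extent" ([left, top, right, bottom] in pixels, round what is visible of it).
The state is a dict: "clock": time; "joint_positions": joint angles; "joint_velocities": joint speeds; "joint_efforts": joint torques, N m; "tcp_pos": TCP position; "orientation": TCP orientation; "ft_force": force on the tool from outside, world axes, zero at the start; "torque": the same for the moment, N m; "width": finger opening in mm; "grasp_force": force on a finger pad.
Only numpy, scipy, OpenCV 4.12 (cv2) and the standard library are available. Lean on these libraries where they do the work, as an engineer would, in place of code of your own. Each camera call takes 0.05 s, during which the arm holds its last target. There are 200 camera calls.

## Working session

There is one attempt and no reset: what is moved stays moved. The work goes in short steps, Python scripts to look and compute and a tool call to move; the robot and the scene stay as the last step left them, time stands still between calls to the robot, and variables do not carry over. Pictures are saved under pics/ and viewed, at most 13 in all, crops included, and the job is handed in when it is done.

Besides the shell and the picture viewer there is one more tool, called as name(argument=value, ...) on one line, values as JSON. arm_command: Moves the arm, as the interface text tells. Its arguments: {"type":"object","properties":{"commands":{"type":"array"},"grip_force":{"type":"number"}},"required":["commands"]}

```bash
mkdir -p pics; cat > h.py <<'E'
import numpy as np, cv2
from workcell import *
def save(p,n): cv2.imwrite(f'pics/{n}.png',p['pixels'][:,:,::-1])
def proj(p,P):
    P=np.atleast_2d(np.asarray(P,float)); T=np.array(p['world_to_cam']); c=P@T[:3,:3].T+T[:3,3]
    c=c*[1,-1,-1]
    return cv2.projectPoints(c,np.zeros(3),np.zeros(3),np.array(p['intrinsics'],float),np.array(p['dist_coeffs'],float))[0][:,0]
def ray(p,uv,z):
    uv=np.array(uv,float).reshape(-1,1,2)
    n=cv2.undistortPoints(uv,np.array(p['intrinsics'],float),np.array(p['dist_coeffs'],float))[:,0]
    T=np.array(p['world_to_cam']);R=T[:3,:3];C=-R.T@T[:3,3]
    d=np.c_[n[:,0],-n[:,1],-np.ones(len(n))]@R
    return C+d*((z-C[2])/d[:,2])[:,None]
E
python3 - <<'E'
from h import *
print(read_state())
ims=[]
for n in ['scene','side']:
    p=get_image(n); save(p,n); T=np.array(p['world_to_cam']);print(n,-T[:3,:3].T@T[:3,3])
    for k in ['plaque','sleeve','blotter','jig','clamp','clamp_bar','clamp_foot','stop_face','ink_black','ink_red']:
        try:
            for r in search_frame(p,k)[:4]: print(k,round(r['conf'],2),np.round(r['extent']))
        except Exception as e: print(k,e)
E
```

```text
{'clock': 0.0, 'joint_positions': array([ 6.52588647e+01,  1.58481676e+01,  8.62949578e+01,  1.16353755e-03,
        7.79606768e+01, -6.93386424e+00]), 'joint_velocities': array([ 0.03818752,  0.10306873,  0.09721078, -0.09085048, -0.04834083,
       -0.00201727]), 'joint_efforts': array([ 1.86071920e-03, -4.16784453e+01, -2.45804071e+01,  3.48927524e-04,
        1.09789224e-02,  4.09665040e-05]), 'tcp_pos': array([175.63542517, 546.97780125, 230.43608997]), 'orientation': array([[-9.52089198e-01,  3.05819485e-01, -7.76265086e-04],
       [ 3.05820377e-01,  9.52087820e-01, -1.63707944e-03],
       [ 2.38421742e-04, -1.79604334e-03, -9.99998359e-01]]), 'ft_force': array([0.71082974, 0.20299279, 0.47194333]), 'torque': array([-0.01160197,  0.02669434, -0.00372408]), 'grasp_force': 0.0, 'width': 85.3625117643025}
scene [ 751.2596414  -443.27445548 1122.18583147]
plaque 0.94 [289. 141. 319. 163.]
plaque 0.93 [357. 137. 405. 174.]
plaque 0.82 [187.  81. 237. 112.]
sleeve 0.78 [302. 115. 337. 154.]
blotter 0.78 [232. 188. 328. 274.]
jig 0.68 [166. 245. 262. 337.]
clamp 0.61 [190. 253. 238. 307.]
clamp_bar 0.65 [191. 253. 236. 306.]
clamp_foot 0.84 [194. 255. 236. 305.]
stop_face 0.47 [212. 286. 231. 304.]
ink_red 0.66 [196. 201. 208. 217.]
side [-164.49474761 -576.05703457  668.99406277]
plaque 0.84 [230. 141. 272. 156.]
plaque 0.71 [107. 205. 138. 237.]
plaque 0.69 [218. 171. 246. 183.]
sleeve 0.77 [201. 155. 238. 186.]
blotter 0.71 [252. 187. 345. 242.]
jig 0.37 [218. 168. 245. 185.]
jig 0.36 [349. 200. 385. 250.]
clamp 0.97 [347. 199. 383. 247.]
clamp 0.64 [219. 168. 245. 187.]
clamp_bar 0.6 [348. 198. 380. 250.]
clamp_foot 0.67 [349. 196. 386. 251.]
stop_face 0.4 [371. 245. 378. 252.]
ink_black 0.57 [288. 152. 303. 175.]
ink_red 0.95 [258. 236. 273. 259.]
```

View pics/scene.png

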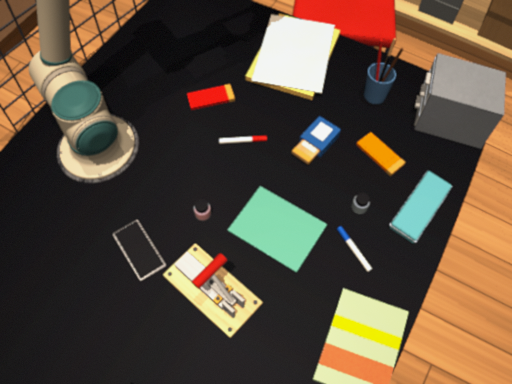

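View pics/side.png

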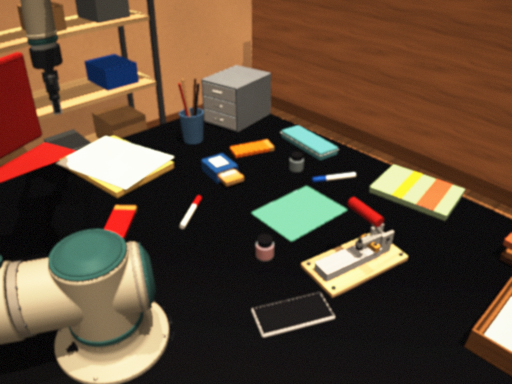

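The scene view shows the sleeve at about (322,133) with the gilt end pointing lower left at (303,150). The blotter is at (278,228). The jig is at (213,290), with its bar at (210,270) over the bed, so the clamp looks shut. The ink pots are at (202,210) and (361,203).

```bash
python3 - <<'E'
from h import *
p=get_image('scene'); s=get_image('side')
f=lambda p,uv,z:np.round(ray(p,uv,z),0).tolist()
print('blotter',f(p,[[262,187],[327,224],[296,270],[228,229]],3))
print('jig corners',f(p,[[194,244],[262,300],[231,335],[164,281]],12))
print('sleeve top',f(p,[[325,117],[341,124],[318,152],[300,141]],36))
print('gilt',f(p,[[303,151],[292,155],[306,163]],24))
print('bar',f(p,[[197,281],[223,259]],140), 'side',f(s,[[350,202],[381,219]],140))
print('ink',f(p,[[202,216],[361,210]],0),f(s,[[265,256],[297,170]],0))
for q,n in((p,'scene'),(s,'side')):
  for k in ['sleeve','plaque','blotter','jig','clamp_bar']:
    for r in outline_of(q,k)[:3]:
        m=r['mask'].astype(np.uint8); c=max(cv2.findContours(m,0,2)[0],key=cv2.contourArea)[:,0]
        z={'sleeve':36,'plaque':24,'blotter':3,'jig':12,'clamp_bar':140}[k]
        P=ray(q,c,z)[:,:2].astype(np.float32); print(n,k,round(r['conf'],2),m.sum(),np.round(cv2.minAreaRect(P)[0]),np.round(cv2.minAreaRect(P)[1]),round(cv2.minAreaRect(P)[2],1))
a=p['pixels'][100:180,270:370]; b=p['pixels'][235:345,155:275]
a=cv2.resize(a,(400,320),interpolation=2);b=cv2.resize(b,(400,366),interpolation=2)[:320]
cv2.imwrite('pics/crop.png',np.hstack([a,b])[:,:,::-1])
E
```

```text
blotter [[464.0, 116.0, 3.0], [658.0, 105.0, 3.0], [647.0, -42.0, 3.0], [450.0, -31.0, 3.0]]
jig corners [[402.0, -111.0, 12.0], [614.0, -149.0, 12.0], [594.0, -255.0, 12.0], [392.0, -227.0, 12.0]]
sleeve top [[515.0, 381.0, 36.0], [563.0, 382.0, 36.0], [549.0, 266.0, 36.0], [491.0, 274.0, 36.0]]
gilt [[510.0, 257.0, 24.0], [491.0, 231.0, 24.0], [535.0, 227.0, 24.0]]
bar [[493.0, -216.0, 140.0], [514.0, -147.0, 140.0]] side [[507.0, -142.0, 140.0], [505.0, -222.0, 140.0]]
ink [[374.0, -33.0, 0.0], [717.0, 186.0, 0.0]] [[370.0, -29.0, 0.0], [705.0, 184.0, 0.0]]
scene sleeve 0.98 837 [530. 318.] [104.  83.] 78.8
scene plaque 0.88 950 [694. 355.] [ 66. 135.] 70.7
scene plaque 0.82 393 [515. 261.] [59. 60.] 78.9
scene plaque 0.72 753 [197. 290.] [130.  65.] 45.7
scene blotter 0.7 4399 [552.  36.] [153. 203.] 85.9
scene jig 0.56 4256 [ 502. -174.] [135. 222.] 78.0
scene clamp_bar 0.57 742 [ 539. -191.] [86. 98.] 78.2
scene clamp_bar 0.26 361 [539. 187.] [49. 52.] 78.2
side sleeve 0.83 604 [510. 303.] [144.  97.] 76.5
side plaque 0.91 471 [670. 344.] [ 74. 133.] 70.3
side plaque 0.86 630 [181. 285.] [131.  60.] 48.7
side plaque 0.78 308 [508. 257.] [75. 66.] 81.5
side blotter 0.84 2676 [552.  34.] [153. 201.] 86.4
side jig 0.78 4164 [ 545. -172.] [363. 197.] 16.8
side clamp_bar 0.68 709 [ 476. -209.] [169.  68.] 44.0
side clamp_bar 0.33 2720 [404. -93.] [122. 160.] 86.7
```

View pics/crop.png

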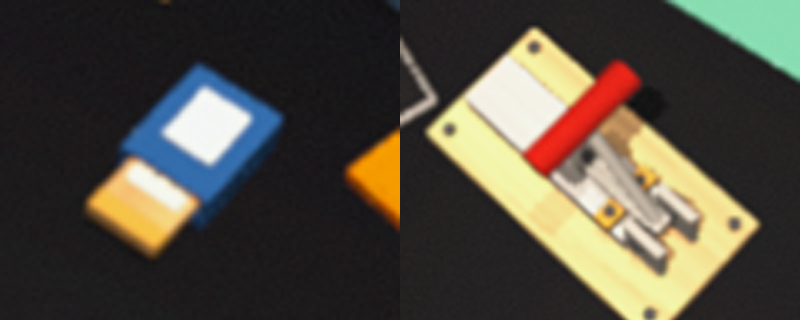

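The crop shows the gilt end out of the mouth at lower left. The red bar lies over the white bed, so the clamp is shut. I'll go above the sleeve first.

```bash
cat >> h.py <<'E'
def plan(x,y,z,yaw):
    """yaw: desired world angle (deg) of tool y; prints shift/turn fractions"""
    s=read_state();R=s['orientation'];d=R.T@(np.array([x,y,z])-s['tcp_pos'])/250
    y0=np.degrees(np.arctan2(R[1,1],R[0,1])); t=(yaw-y0+180)%360-180
    print('shift',np.round(d,3),'turn',np.round(-np.radians(t)/.5,3),'yaw',round(y0,1),'tcp',np.round(s['tcp_pos'],1),'F',np.round(s['ft_force'],1),'w',round(s['width'],1),'t',s['clock'],'j6',round(s['joint_positions'][5],1))
E
python3 -c "
from h import *
plan(515,250,230,-11)"
```

```text
shift [-1.655 -0.718  0.005] turn 2.904 yaw 72.2 tcp [175.9 547.5 231.3] F [-0.3 -0.   0.5] w 85.4 t 1.7 j6 -6.9
```

arm_command(commands=[[[0,-1,-0.42,0,1],[0,-1,-0.42,0,1],[0,-1,-0.42,0,1],[0,-1,-0.42,0,1],[0,-1,-0.42,0,1],[0,-1,-0.42,0,1],[0,-1,-0.42,0,1]]])

```text
clock: 2.28
tcp_pos: [385.0, 368.1, 231.5]
orientation: [[-0.687, 0.727, 0.002], [0.727, 0.687, -0.001], [-0.003, 0.001, -1.0]]
ft_force: [-0.6, 1.1, -0.5]
width: 85.7
grasp_force: 0.0
```

```bash
python3 -c "
from h import *
plan(515,250,230,-11)"
```

```text
shift [-0.701  0.053  0.008] turn 1.899 yaw 43.4 tcp [385.  368.1 231.5] F [-0.6  1.1 -0.5] w 85.7 t 2.2833 j6 -7.0
```

arm_command(commands=[[[0,-0.7,0.05,0,1],[0,-0.7,0.05,0,1],[0,-0.7,0.05,0,1],[0,-0.7,0.05,0,1],[0,-0.7,0.05,0,1],[0,-0.7,0.05,0,1]]])

```text
clock: 2.78
tcp_pos: [513.7, 250.6, 231.0]
orientation: [[-0.254, 0.967, 0.001], [0.967, 0.254, -0.001], [-0.001, 0.0, -1.0]]
ft_force: [0.1, 0.3, -0.2]
width: 84.8
grasp_force: 0.0
```

arm_command(commands=[[[0,0,0,0,0.9],[0,0,0,0,0.9],[0,0,0,0,0.9],[0,0,0,0,0.9],[0,0,0,0,0.9],[0,0,0,0,0.9]]])

```text
clock: 3.28
tcp_pos: [510.2, 253.9, 231.4]
orientation: [[0.185, 0.983, -0.001], [0.983, -0.185, 0.001], [0.0, -0.001, -1.0]]
ft_force: [0.6, 0.0, 0.5]
width: 85.7
grasp_force: 0.0
```

```bash
python3 - <<'E'
from h import *
plan(515,250,12,-11)
p=get_image('wrist'); save(p,'w1')
T=np.array(p['world_to_cam']);print(-T[:3,:3].T@T[:3,3])
for k in ['sleeve','plaque']:
    for r in outline_of(p,k)[:3]:
        m=r['mask'].astype(np.uint8); c=max(cv2.findContours(m,0,2)[0],key=cv2.contourArea)[:,0]
        P=ray(p,c,{'sleeve':36,'plaque':24}[k])[:,:2].astype(np.float32); print(k,round(r['conf'],2),r['extent'],cv2.minAreaRect(P))
E
```

```text
shift [-0.012  0.022  0.878] turn 0.012 yaw -10.6 tcp [510.2 253.9 231.4] F [0.6 0.  0.5] w 85.7 t 3.2833 j6 30.1
[522.30645185 318.16369322 373.25104455]
sleeve 0.9 [225.4, 56.4, 296.9, 142.1] ((527.164794921875, 329.7849426269531), (89.30540466308594, 72.239990234375), 80.50505828857422)
sleeve 0.29 [240.8, 142.3, 288.9, 184.0] ((515.4060668945312, 265.3182678222656), (43.932228088378906, 54.8205680847168), 80.64910888671875)
plaque 0.92 [237.1, 142.7, 284.3, 183.1] ((514.7290649414062, 263.2109375), (43.385005950927734, 56.092891693115234), 79.32515716552734)
plaque 0.86 [336.9, 0.0, 474.9, 70.5] ((686.2868041992188, 369.0258483886719), (56.79829406738281, 129.22804260253906), 69.84205627441406)
plaque 0.74 [0.0, 120.4, 39.1, 226.4] ((230.77664184570312, 297.5776672363281), (125.94515991210938, 43.36574935913086), 66.91743469238281)
```

View pics/w1.png

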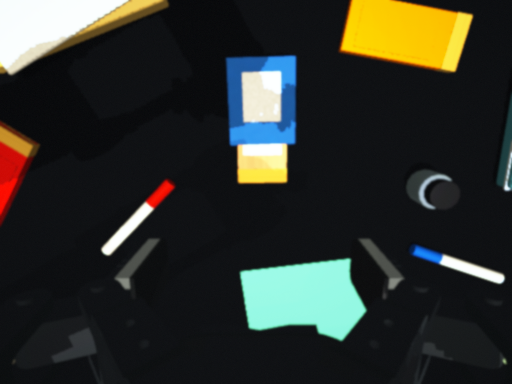

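The wrist view shows the sleeve at (262,100) with the plaque's gilt end at (262,165). Its size checks out at 89x72, with 43 mm of plaque sticking out.

```bash
python3 -c "
from h import *
plan(514.5,261,9,-9.6)"
```

```text
shift [0.032 0.009 0.89 ] turn -0.04 yaw -10.8 tcp [510.8 253.4 231.4] F [-0.  -0.6  0.8] w 85.3 t 3.4333 j6 30.1
```

arm_command(commands=[[[0,0.032,0.009,0.3,-0.04],[0,0.032,0.009,0.6,-0.04],[0,0.032,0.009,0.75,-0.04],[0,0.032,0.009,0.8,-0.04],[0,0.032,0.009,0.85,-0.04],[0,0.032,0.009,0.89,-0.04],[0,0.032,0.009,0.89,-0.04],[0,0.032,0.009,0.89,-0.04]]])

```text
clock: 4.1
tcp_pos: [514.8, 260.3, 8.3]
orientation: [[0.168, 0.986, -0.002], [0.986, -0.168, -0.0], [-0.001, -0.001, -1.0]]
ft_force: [0.3, 0.5, 0.5]
width: 85.3
grasp_force: 0.0
```

arm_command(commands=[[[1,0,0,0,0],[1,0,0,0,0],[1,0,0,0,0],[1,0,0,0,0],[1,0,0,0,0],[1,0,0,0,0],[1,0,0,0,0],[1,0,0,0,0]]], grip_force=35)

```text
clock: 4.77
tcp_pos: [516.6, 260.8, 11.0]
orientation: [[0.169, 0.986, 0.004], [0.986, -0.169, 0.002], [0.002, 0.004, -1.0]]
ft_force: [0.1, -0.2, 6.3]
width: 54.8
grasp_force: 40.5
```

```bash
python3 -c "
from h import *
plan(514.5-.165*115,261-.986*115,9,-9.6)"
```

```text
shift [-0.461 -0.007  0.007] turn -0.005 yaw -9.7 tcp [516.6 260.8  11. ] F [ 0.1 -0.2  6.3] w 54.8 t 4.7667 j6 29.6
```

arm_command(commands=[[[1,-0.02,0,-0.01,0],[1,-0.1,0,-0.015,0],[1,-0.18,0,-0.015,0],[1,-0.26,0,-0.015,0],[1,-0.34,0,-0.015,0],[1,-0.42,0,-0.015,0],[1,-0.48,0,-0.02,0],[1,-0.48,0,-0.1,0],[1,-0.48,0,-0.2,0],[1,-0.48,0,-0.2,0]]])

```text
clock: 5.6
tcp_pos: [497.7, 141.7, 62.9]
orientation: [[0.17, 0.985, 0.008], [0.985, -0.17, 0.001], [0.002, 0.008, -1.0]]
ft_force: [1.1, -0.7, -0.6]
width: 54.9
grasp_force: 39.7
```

```bash
python3 - <<'E'
from h import *
plan(545,60,60,-9.6)
p=get_image('wrist'); q=get_image('side')
v=np.hstack([cv2.resize(p['pixels'],(400,300)),cv2.resize(q['pixels'][100:340,180:500],(400,300))]);cv2.imwrite('pics/w2.png',v[:,:,::-1])
E
```

```text
shift [-0.29   0.242  0.013] turn -0.007 yaw -9.8 tcp [497.7 141.7  62.9] F [ 1.1 -0.7 -0.6] w 54.9 t 5.6 j6 18.0
```

View pics/w2.png

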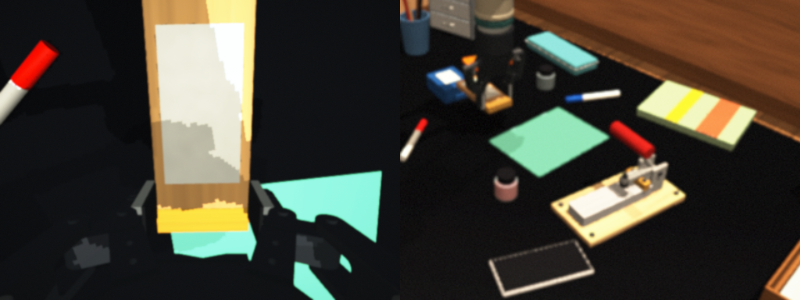

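The plaque is held, and the side view shows it clear of the sleeve. I'll turn it to the jig's heading over the blotter.

arm_command(commands=[[[1,0,0,0,-0.25],[1,-0.1,0.08,-0.05,-0.5],[1,-0.2,0.16,-0.1,-0.75],[1,-0.3,0.25,-0.1,-1],[1,-0.38,0.3,-0.1,-1],[1,-0.38,0.3,-0.1,-1]]])

```text
clock: 6.2
tcp_pos: [554.8, 31.8, 83.0]
orientation: [[-0.322, 0.947, 0.001], [0.947, 0.322, -0.002], [-0.003, 0.001, -1.0]]
ft_force: [0.3, 0.1, -1.2]
width: 55.0
grasp_force: 39.7
```

arm_command(commands=[[[1,0,0,0,-0.25],[1,0,0,0,-0.5],[1,0,0,0,-0.75],[1,0,0,0,-1],[1,0,0,0,-1]]])

```text
clock: 6.62
tcp_pos: [551.2, 36.2, 82.5]
orientation: [[-0.739, 0.673, -0.003], [0.673, 0.739, 0.0], [0.003, -0.002, -1.0]]
ft_force: [-1.1, 0.2, -1.1]
width: 54.9
grasp_force: 39.7
```

arm_command(commands=[[[1,0,0,0,-0.25],[1,0,0,0,-0.5],[1,0,0,0,-0.75],[1,0,0,0,-1],[1,0,0,0,-1],[1,0,0,0,-1]]])

```text
clock: 7.12
tcp_pos: [552.0, 36.1, 83.1]
orientation: [[-0.97, 0.243, -0.001], [0.243, 0.97, 0.0], [0.001, -0.0, -1.0]]
ft_force: [0.0, -0.3, -1.5]
width: 54.8
grasp_force: 39.7
```

```bash
python3 -c "
from h import *
plan(590,28,2,80)"
```

```text
shift [-0.156  0.006  0.324] turn -0.142 yaw 75.9 tcp [552.   36.1  83.1] F [ 0.  -0.3 -1.5] w 54.8 t 7.1167 j6 -79.4
```

arm_command(commands=[[[1,-0.1,0,0.1,-0.14],[1,-0.156,0.006,0.2,-0.14],[1,-0.156,0.006,0.25,-0.14],[1,-0.156,0.006,0.28,-0.14],[1,-0.156,0.006,0.3,-0.14],[1,-0.156,0.006,0.315,-0.14],[1,-0.156,0.006,0.315,-0.14],[1,-0.156,0.006,0.315,-0.14]]])

```text
clock: 7.78
tcp_pos: [591.0, 27.9, 5.7]
orientation: [[-0.985, 0.171, 0.001], [0.171, 0.985, 0.0], [-0.001, 0.0, -1.0]]
ft_force: [-0.4, 0.2, -1.3]
width: 54.8
grasp_force: 39.7
```

arm_command(commands=[[[1,0,0,0.008,0],[1,0,0,0.016,0],[1,0,0,0.016,0]]])

```text
clock: 8.03
tcp_pos: [591.6, 27.9, 2.4]
orientation: [[-0.985, 0.17, 0.002], [0.17, 0.985, 0.0], [-0.002, 0.0, -1.0]]
ft_force: [-0.6, -0.4, 4.2]
width: 54.6
grasp_force: 40.3
```

arm_command(commands=[[[0,0,0,0,0],[0,0,0,0,0],[0,0,0,0,0],[0,0,0,0,0],[0,0,0,0,0],[0,0,0,0,0]]])

```text
clock: 8.53
tcp_pos: [590.8, 27.8, 0.9]
orientation: [[-0.985, 0.17, -0.0], [0.17, 0.985, 0.0], [0.0, 0.0, -1.0]]
ft_force: [-0.0, 0.4, -0.1]
width: 85.2
grasp_force: 0.0
```

arm_command(commands=[[[0,0,0,-0.15,0],[0,0,0,-0.3,0],[0,0,0,-0.5,0],[0.2,0,-0.15,-0.65,0],[0.6,0,-0.3,-0.8,0],[1,0,-0.44,-0.92,0],[1,0,-0.44,-0.92,0],[1,0,-0.44,-0.92,0]]])

```text
clock: 9.2
tcp_pos: [574.3, -85.6, 236.6]
orientation: [[-0.985, 0.174, 0.01], [0.174, 0.985, -0.006], [-0.011, -0.004, -1.0]]
ft_force: [0.3, -0.6, 0.3]
width: 25.3
grasp_force: 0.0
```

```bash
python3 - <<'E'
from h import *
plan(500,-180,200,80)
p=get_image('wrist'); save(p,'w3')
T=np.array(p['world_to_cam']);print(-T[:3,:3].T@T[:3,3])
for k in ['jig','plaque','clamp_bar','stop_face','blotter']:
    for r in outline_of(p,k)[:2]:
        m=r['mask'].astype(np.uint8); c=max(cv2.findContours(m,0,2)[0],key=cv2.contourArea)[:,0]
        P=ray(p,c,{'jig':12,'plaque':15,'clamp_bar':140,'stop_face':49,'blotter':3}[k])[:,:2].astype(np.float32); print(k,round(r['conf'],2),r['extent'],cv2.minAreaRect(P))
E
```

```text
shift [ 0.229 -0.423  0.146] turn 0.0 yaw 80.0 tcp [574.3 -85.6 236.6] F [ 0.3 -0.6  0.3] w 25.3 t 9.2 j6 -95.2
[508.82028732 -73.14872998 377.74724723]
jig 0.67 [55.0, 10.3, 214.2, 209.4] ((490.22955322265625, -219.5498809814453), (189.3736114501953, 219.30035400390625), 77.72882843017578)
plaque 0.59 [330.3, 65.8, 381.8, 180.7] ((548.0429077148438, 33.21247482299805), (58.39646530151367, 129.3449249267578), 81.01631164550781)
clamp_bar 0.94 [59.2, 108.6, 176.8, 184.4] ((517.9212646484375, -188.29405212402344), (93.99565124511719, 58.3364143371582), 76.54088592529297)
stop_face 0.58 [141.7, 145.1, 182.1, 159.4] ((536.4905395507812, -172.1108856201172), (20.871877670288086, 15.230731964111328), 80.0163803100586)
blotter 0.86 [287.4, 37.8, 421.8, 212.3] ((553.4000244140625, 37.335296630859375), (150.66395568847656, 198.96202087402344), 86.79337310791016)
blotter 0.66 [56.0, 107.6, 174.5, 187.3] ((523.9827270507812, -254.18130493164062), (147.89308166503906, 91.90335845947266), 77.37589263916016)
```

View pics/w3.png

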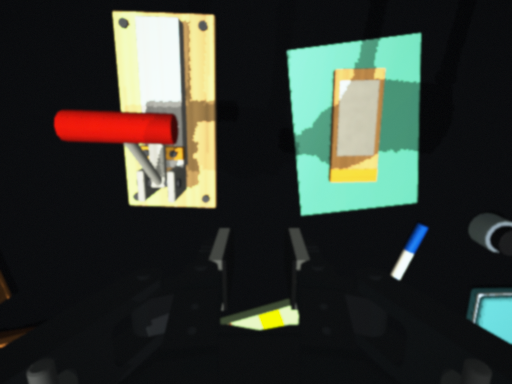

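The wrist view shows the plaque on the blotter at (357,125), and the jig with board corners at (113,11), (215,15), (216,208) and (129,206). The red bar is at (117,127). Now I'll fix the jig and stop coordinates.

```bash
python3 - <<'E'
from h import *
p=get_image('wrist')
C=ray(p,[[113,11],[215,14.5],[216,208],[129,206]],12)[:,:2]; print(C)
H=ray(p,[[124,22],[203,25],[206,199],[138,197]],12)[:,:2];print(H.mean(0))
c=C.mean(0); v=(C[2]+C[3]-C[0]-C[1]); a=np.degrees(np.arctan2(v[1],v[0])); L=[np.linalg.norm(C[i]-C[(i+1)%4]) for i in range(4)]
print(c,a,L)
print('bar ends',ray(p,[[57,124],[176,129]],140), ray(p,[[57,124],[176,129]],152))
# yellow board mask fit
hsv=cv2.cvtColor(p['pixels'],cv2.COLOR_RGB2HSV)
# stop edges at z 49 (top) of visible stop right piece
e=np.array([np.cos(np.radians(a)),np.sin(np.radians(a))]);n=np.array([-e[1],e[0]])
for z,uv in((49,[[167,147],[183,147],[183,159],[167,159]]),(35,[[141,145]])):
    P=ray(p,uv,z)[:,:2]-c; print(z,np.c_[P@e,P@n])
cr=cv2.resize(p['pixels'][90:215,50:225],(800,571),interpolation=2); cv2.imwrite('pics/w3c.png',cr[:,:,::-1])
E
```

```text
[[ 377.7611233  -201.79929923]
 [ 399.06867325  -96.14277134]
 [ 610.03884421 -139.26450253]
 [ 589.14811493 -245.12082602]]
[ 493.21879683 -171.05876493]
[ 494.00418892 -170.58184978] -11.566904144256231 [np.float64(107.78364241532002), np.float64(215.33206155568323), np.float64(107.8980249764541), np.float64(215.78047852605698)]
bar ends [[ 489.35175315 -217.04487798  140.        ]
 [ 507.80960129 -130.73304382  140.        ]] [[ 490.30230329 -209.31975828  152.        ]
 [ 507.80255067 -127.48581764  152.        ]]
49 [[29.51913389  7.45758496]
 [28.97869794 24.38081627]
 [41.75618703 23.96688839]
 [42.29959723  6.87119059]]
35 [[ 29.83289569 -25.22177044]]
```

View pics/w3c.png

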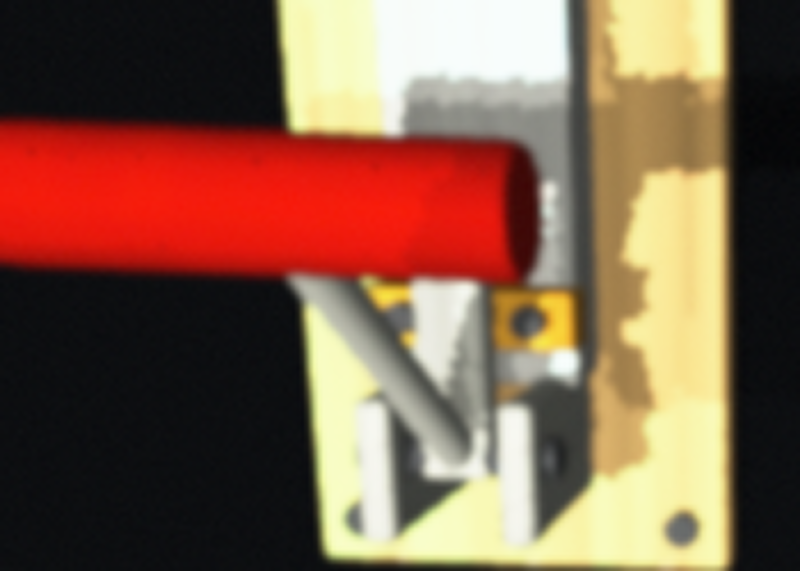

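The stop is at jig x of about 29, and the jig centre is at (494,-171) with a heading of -11.6°. Next I'll open the clamp by pushing off-centre on the bar with shut fingers.

```bash
python3 -c "
from h import *
plan(463,-139,136,78.4)"
```

```text
shift [ 0.386 -0.309  0.375] turn 0.066 yaw 80.3 tcp [571.5 -79.3 229.4] F [ 0.4  0.2 -0.4] w -0.0 t 9.55 j6 -95.1
```

arm_command(commands=[[[1,0.16,-0.14,0,0.06],[1,0.3,-0.25,0,0.06],[1,0.386,-0.309,0,0.06],[1,0.386,-0.309,0.1,0.06],[1,0.386,-0.309,0.25,0.06],[1,0.386,-0.309,0.375,0.06],[1,0.386,-0.309,0.375,0.06],[1,0.386,-0.309,0.375,0.06]]])

```text
clock: 10.22
tcp_pos: [462.8, -139.1, 135.8]
orientation: [[-0.98, 0.199, -0.004], [0.199, 0.98, 0.002], [0.005, 0.001, -1.0]]
ft_force: [0.2, -0.3, 0.3]
width: 0.4
grasp_force: 0.0
```

arm_command(commands=[[[1,-0.05,0,0,0],[1,-0.1,0,0,0],[1,-0.14,0,0,0],[1,-0.18,0,0,0],[1,-0.22,0,0,0],[1,-0.26,0,0,0],[1,-0.3,0,0,0],[1,-0.34,0,0,0],[1,-0.37,0,0,0],[1,-0.39,0,0,0]]])

```text
clock: 11.05
tcp_pos: [562.3, -160.3, 137.9]
orientation: [[-0.98, 0.199, 0.003], [0.199, 0.98, -0.001], [-0.003, -0.0, -1.0]]
ft_force: [-0.2, -0.1, 0.4]
width: -0.2
grasp_force: 0.0
```

```bash
python3 - <<'E'
from h import *
plan(463,-139,136,78.4)
p=get_image('wrist');q=get_image('side')
v=np.hstack([cv2.resize(p['pixels'],(400,300)),cv2.resize(q['pixels'][160:310,260:460],(400,300))]);cv2.imwrite('pics/w4.png',v[:,:,::-1])
E
```

```text
shift [0.406 0.004 0.006] turn 0.004 yaw 78.5 tcp [ 562.3 -160.3  137.9] F [-0.2 -0.1  0.4] w -0.2 t 11.05 j6 -101.3
```

View pics/w4.png

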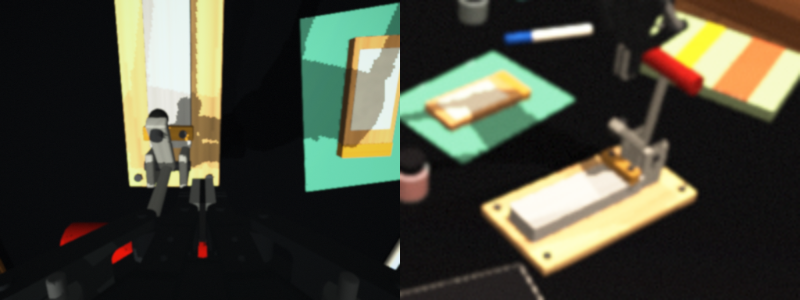

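The clamp is now open: in the side view the arm is up and the bar leans towards +x. Going back for the plaque.

```bash
python3 -c "
from h import *
plan(530,36,60,80.5)"
```

```text
shift [0.279 0.744 0.308] turn -0.069 yaw 78.5 tcp [ 561.4 -160.1  137. ] F [0.3 0.3 0.6] w 0.1 t 11.15 j6 -101.3
```

arm_command(commands=[[[1,0.05,0,-0.15,0],[1,0.1,0,-0.3,0],[0.5,0.15,0.16,-0.3,-0.07],[0,0.2,0.32,-0.3,-0.07],[0,0.279,0.48,-0.2,-0.07],[0,0.279,0.64,-0.1,-0.07],[0,0.279,0.744,0,-0.07],[0,0.279,0.744,0,-0.07],[0,0.279,0.744,0,-0.07]]])

```text
clock: 11.9
tcp_pos: [526.4, 38.5, 134.8]
orientation: [[-0.987, 0.162, -0.006], [0.162, 0.987, 0.001], [0.006, -0.0, -1.0]]
ft_force: [0.6, 0.0, -0.3]
width: 83.7
grasp_force: 0.0
```

```bash
python3 - <<'E'
from h import *
p=get_image('wrist')
for r in outline_of(p,'plaque')[:2]:
    m=r['mask'].astype(np.uint8); c=max(cv2.findContours(m,0,2)[0],key=cv2.contourArea)[:,0]
    P=ray(p,c,15)[:,:2].astype(np.float32); print(round(r['conf'],2),r['extent'],cv2.minAreaRect(P))
plan(530,36,3,80.5)
E
```

```text
0.72 [228.9, 135.1, 290.1, 275.2] ((547.3797607421875, 35.006195068359375), (55.93046188354492, 130.06996154785156), 81.17218017578125)
shift [-0.006  0.002  0.537] turn 0.002 yaw 80.6 tcp [528.6  35.9 137.4] F [-0.2  0.4  0.4] w 85.2 t 12.0 j6 -84.1
```

arm_command(commands=[[[0,0,0.005,0.15,-0.02],[0,0,0.005,0.3,-0.02],[0,0,0.005,0.42,-0.02],[0,0,0.005,0.5,-0.02],[0,0,0.005,0.535,-0.02],[0,0,0.005,0.535,-0.02],[0,0,0.005,0.535,-0.02]]])

```text
clock: 12.58
tcp_pos: [529.8, 36.6, 4.6]
orientation: [[-0.988, 0.157, 0.002], [0.157, 0.988, -0.0], [-0.002, 0.0, -1.0]]
ft_force: [-0.1, 0.4, -0.3]
width: 85.5
grasp_force: 0.0
```

arm_command(commands=[[[1,0,0,0,0],[1,0,0,0,0],[1,0,0,0,0],[1,0,0,0,0],[1,0,0,0,0],[1,0,0,0,0],[1,0,0,-0.1,0],[1,0,0,-0.3,0],[1,0,0,-0.35,0],[1,0,0,-0.35,0]]])

```text
clock: 13.42
tcp_pos: [532.5, 37.6, 96.7]
orientation: [[-0.988, 0.155, 0.012], [0.155, 0.988, -0.001], [-0.012, 0.001, -1.0]]
ft_force: [1.0, -0.1, -1.3]
width: 54.6
grasp_force: 38.4
```

```bash
python3 - <<'E'
from h import *
s=read_state();z=s['tcp_pos'][2]
p=get_image('wrist');save(p,'w5')
for r in outline_of(p,'plaque')[:1]:
    m=r['mask'].astype(np.uint8); c=max(cv2.findContours(m,0,2)[0],key=cv2.contourArea)[:,0]
    P=ray(p,c,z+13)[:,:2].astype(np.float32); R=cv2.minAreaRect(P);print(R, s['orientation'].T@(np.array([*R[0],z])-s['tcp_pos']))
# target: plaque origin 65+35 short of stop? pre-place 25mm before
th=np.radians(-11.6);e=np.array([np.cos(th),np.sin(th)]);c=np.array([494,-170.6])
for back in (30,10,0):
    t=c+e*(29-65-18-back); print(back,t); plan(*t,90,78.4)
E
```

```text
((527.8382568359375, 38.41044616699219), (54.32435607910156, 88.56793212890625), 80.99785614013672) [ 4.70637821  0.06757945 -0.05501237]
30 [ 411.71567903 -153.70945462]
shift [ 0.345 -0.829  0.008] turn 0.094 yaw 81.1 tcp [529.   37.7  92.3] F [-0.4 -0.8 -1. ] w 54.5 t 13.5167 j6 -84.5
10 [ 431.30718403 -157.73101305]
shift [ 0.265 -0.833  0.008] turn 0.094 yaw 81.1 tcp [529.   37.7  92.3] F [-0.4 -0.8 -1. ] w 54.5 t 13.5167 j6 -84.5
0 [ 441.10293652 -159.74179226]
shift [ 0.225 -0.835  0.008] turn 0.094 yaw 81.1 tcp [529.   37.7  92.3] F [-0.4 -0.8 -1. ] w 54.5 t 13.5167 j6 -84.5
```

arm_command(commands=[[[1,0.05,-0.12,0,0],[1,0.1,-0.25,0,0.09],[1,0.16,-0.4,0,0.09],[1,0.22,-0.55,0,0.09],[1,0.28,-0.7,0,0.09],[1,0.345,-0.829,0,0.09],[1,0.345,-0.829,0,0.09],[1,0.345,-0.829,0,0.09]]])

```text
clock: 14.18
tcp_pos: [409.0, -154.4, 89.8]
orientation: [[-0.979, 0.204, -0.003], [0.204, 0.979, 0.002], [0.003, 0.001, -1.0]]
ft_force: [0.4, 0.1, -1.2]
width: 54.8
grasp_force: 38.3
```

```bash
python3 - <<'E'
from h import *
plan(411.7,-153.7,60,78.4)
p=get_image('wrist');q=get_image('scene')
v=np.hstack([cv2.resize(p['pixels'],(400,300)),cv2.resize(q['pixels'][220:349,140:312],(400,300),interpolation=2)]);cv2.imwrite('pics/w6.png',v[:,:,::-1])
for n,im in(('w',p),('s',q)):
  for r in outline_of(im,'stop_face')[:2]+outline_of(im,'jig')[:1]: print(n,r['conf'],r['extent'])
E
```

```text
shift [-0.01   0.005  0.119] turn -0.006 yaw 78.2 tcp [ 409.  -154.4   89.8] F [ 0.4  0.1 -1.2] w 54.8 t 14.1833 j6 -108.1
w 0.71 [174.8, 179.5, 201.1, 325.6]
s 0.58 [215.9, 282.5, 270.8, 329.5]
s 0.73 [163.6, 260.1, 273.9, 339.5]
```

View pics/w6.png

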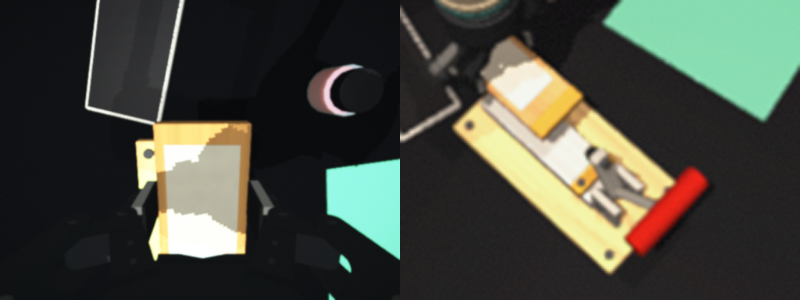

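The scene crop shows the plaque held above the bed, gilded end toward the stop, with the clamp open. I'll check the jig model against this scene view.

```bash
python3 - <<'E'
from h import *
q=get_image('scene')
th=np.radians(-11.6);e=np.array([np.cos(th),np.sin(th)]);n=np.array([-e[1],e[0]]);c=np.array([494,-170.6])
# board mask: yellowish bright
hsv=cv2.cvtColor(q['pixels'],cv2.COLOR_RGB2HSV)
C=[[*(c+110*sx*e+55*sy*n),12] for sx,sy in((-1,1),(1,1),(1,-1),(-1,-1))]
print('model',proj(q,C).round(1).tolist())
print('seen left,bottom',ray(q,[[163.6,273.7],[231.1,336.9]],12).round(1).tolist(),'model',np.round(C[3],1),np.round(C[2],1))
img=q['pixels'].copy()
big=cv2.resize(img[230:345,150:300],(800,613),interpolation=2)[:600]
S=800/150
def poly(P,col): cv2.polylines(big,[np.int32((proj(q,P)-[150,230])*S+S/2)],True,col,1)
poly(C,(0,0,255))
poly([[*(c+x*e+y*n),35] for x,y in((-100,22),(29,22),(29,-22),(-100,-22))],(255,0,255))
t=read_state();R=t['orientation'];T=t['tcp_pos'];
poly([T+R@np.array([-18+a*65,b*28,-12]) for a,b in((1,1),(1,-1),(-1,-1),(-1,1))],(0,255,0))
cv2.imwrite('pics/ov.png',big[:,:,::-1])
E
```

```text
model [[196.1, 237.8], [263.7, 296.0], [231.5, 331.1], [163.9, 269.1]]
seen left,bottom [[381.2, -212.3, 12.0], [596.8, -258.2, 12.0]] model [ 375.2 -202.4   12. ] [ 590.7 -246.6   12. ]
```

View pics/ov.png

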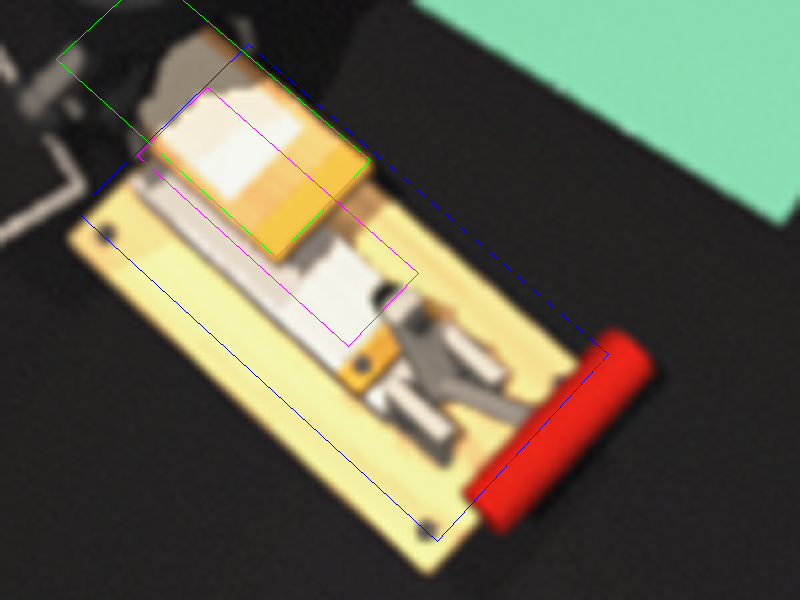

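The plaque model matches, but the jig model is off by about 11 mm, because I used pixels taken while the arm was still settling. Redoing the jig from this static scene view.

```bash
python3 - <<'E'
from h import *
q=get_image('scene')
th=np.radians(-12);e=np.array([np.cos(th),np.sin(th)]);n=np.array([-e[1],e[0]]);c=np.array([500.4,-181.5])
img=q['pixels'].copy(); S=800/150
big=cv2.resize(img[230:345,150:300],(800,613),interpolation=2)[:600]
def poly(P,col): cv2.polylines(big,[np.int32((proj(q,P)-[150,230])*S+S/2)],True,col,1)
J=lambda x,y,z:[*(c+x*e+y*n),z]
poly([J(x,y,12) for x,y in((-110,55),(110,55),(110,-55),(-110,-55))],(0,0,255))
poly([J(x,y,35) for x,y in((-100,22),(55,22),(55,-22),(-100,-22))],(255,0,255))
poly([J(x,y,49) for x,y in((29,25),(43,25),(43,-25),(29,-25))],(0,0,0))
cv2.imwrite('pics/ov2.png',big[:,:,::-1])
for back in (25,8,0):
    t=c+e*(29-65-18-back); plan(*t,60,78)
E
```

```text
shift [-0.055 -0.039  0.124] turn 0.021 yaw 78.6 tcp [ 411.5 -152.8   90.9] F [ 0.6 -0.2 -1.6] w 54.5 t 14.5833 j6 -108.1
shift [-0.123 -0.04   0.124] turn 0.021 yaw 78.6 tcp [ 411.5 -152.8   90.9] F [ 0.6 -0.2 -1.6] w 54.5 t 14.5833 j6 -108.1
shift [-0.155 -0.04   0.123] turn 0.021 yaw 78.6 tcp [ 411.5 -152.8   90.9] F [ 0.6 -0.2 -1.6] w 54.5 t 14.5833 j6 -108.1
```

View pics/ov2.png

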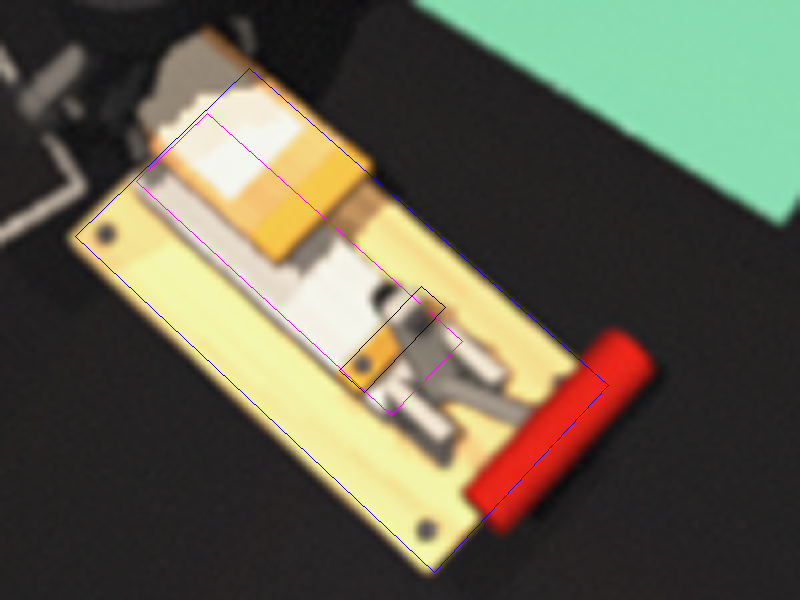

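The jig model now fits the picture, stop included. Moving in.

arm_command(commands=[[[1,-0.03,-0.04,0.05,0.02],[1,-0.055,-0.04,0.1,0.02],[1,-0.055,-0.04,0.15,0.02],[1,-0.055,-0.04,0.19,0.02],[1,-0.055,-0.04,0.19,0.02],[1,-0.055,-0.04,0.2,0.02],[1,-0.055,-0.04,0.205,0.02],[1,-0.055,-0.04,0.205,0.02]]])

```text
clock: 15.25
tcp_pos: [422.9, -166.2, 40.1]
orientation: [[-0.978, 0.209, 0.001], [0.209, 0.978, -0.0], [-0.001, -0.0, -1.0]]
ft_force: [0.2, -0.1, -0.7]
width: 54.7
grasp_force: 38.3
```

arm_command(commands=[[[1,0,0,0.004,0],[1,0,0,0.008,0],[1,0,0,0.008,0]]])

```text
clock: 15.5
tcp_pos: [422.7, -166.3, 38.0]
orientation: [[-0.978, 0.209, 0.0], [0.209, 0.978, -0.0], [-0.0, -0.0, -1.0]]
ft_force: [-0.3, 0.2, -0.6]
width: 54.3
grasp_force: 38.3
```

arm_command(commands=[[[1,-0.03,0,0,0],[1,-0.06,0,0,0],[1,-0.065,0,0.005,0],[1,-0.065,0,0.008,0],[1,-0.065,0,0.008,0]]])

```text
clock: 15.92
tcp_pos: [441.2, -170.9, 37.4]
orientation: [[-0.978, 0.209, 0.005], [0.209, 0.978, -0.002], [-0.005, -0.001, -1.0]]
ft_force: [-0.6, -0.1, 8.7]
width: 54.6
grasp_force: 39.4
```

arm_command(commands=[[[1,-0.008,0.004,-0.004,0],[1,-0.016,0.004,-0.004,0],[1,-0.024,0.004,-0.004,0],[1,-0.028,0.004,-0.004,0],[1,-0.028,0.004,-0.004,0]]])

```text
clock: 16.33
tcp_pos: [443.9, -169.7, 37.3]
orientation: [[-0.978, 0.208, -0.004], [0.208, 0.978, 0.001], [0.004, 0.0, -1.0]]
ft_force: [-6.1, -0.1, 12.5]
width: 54.4
grasp_force: 39.6
```

arm_command(commands=[[[1,0,0,-0.006,0],[1,-0.006,0,-0.006,0],[1,-0.012,0,-0.006,0],[1,-0.012,0,-0.006,0]]])

```text
clock: 16.67
tcp_pos: [445.9, -170.0, 37.4]
orientation: [[-0.978, 0.208, -0.006], [0.208, 0.978, 0.002], [0.006, 0.001, -1.0]]
ft_force: [-5.9, 0.1, 2.2]
width: 54.5
grasp_force: 38.7
```

```bash
python3 - <<'E'
from h import *
plan(447.6,-170.3,37,78)
q=get_image('scene')
th=np.radians(-12);e=np.array([np.cos(th),np.sin(th)]);n=np.array([-e[1],e[0]]);c=np.array([500.4,-181.5])
S=800/110
big=cv2.resize(q['pixels'][240:320,160:270],(800,582),interpolation=2)
def poly(P,col): cv2.polylines(big,[np.int32((proj(q,P)-[160,240])*S+S/2)],True,col,1)
J=lambda x,y,z:[*(c+x*e+y*n),z]
poly([J(x,y,47) for x,y in((29,28),(-101,28),(-101,-28),(29,-28))],(0,0,255))
cv2.imwrite('pics/ov3.png',big[:,:,::-1])
E
```

```text
shift [-0.007  0.     0.002] turn -0.001 yaw 78.0 tcp [ 445.9 -170.    37.4] F [-5.9  0.1  2.2] w 54.5 t 16.6667 j6 -107.1
```

View pics/ov3.png

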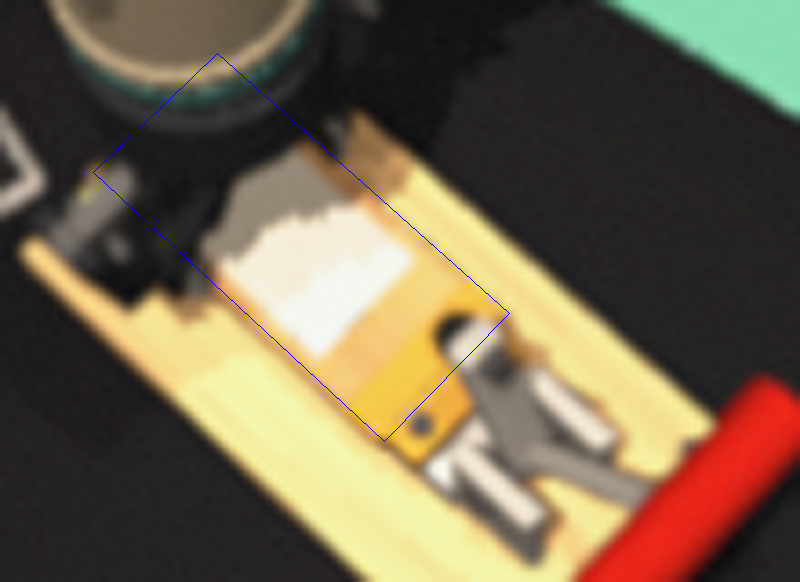

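The plaque sits flush with the stop: in the picture the gilt edge meets the stop at (440,375), and the wrist feels 6 N. Releasing and backing out.

arm_command(commands=[[[0,0.004,0,0,0],[0,0.004,0,0,0],[0,0.004,0,0,0],[0,0.004,0,0,0],[0,0.004,0,0,0],[0,0.004,0,-0.05,0],[0,0.004,0,-0.15,0],[0,0.004,0,-0.3,0],[0,0.004,0,-0.45,0],[0.5,0.004,0,-0.6,0]]])

```text
clock: 17.55
tcp_pos: [447.3, -170.3, 189.8]
orientation: [[-0.978, 0.209, -0.0], [0.209, 0.978, 0.0], [0.0, 0.0, -1.0]]
ft_force: [1.6, 0.4, -0.9]
width: 75.2
grasp_force: 0.0
```

```bash
python3 - <<'E'
from h import *
q=get_image('scene')
th=np.radians(-12);e=np.array([np.cos(th),np.sin(th)]);n=np.array([-e[1],e[0]]);c=np.array([500.4,-181.5])
for r in outline_of(q,'plaque')[:4]:
    m=r['mask'].astype(np.uint8); cc=max(cv2.findContours(m,0,2)[0],key=cv2.contourArea)[:,0]
    P=ray(q,cc,47)[:,:2].astype(np.float32); R=cv2.minAreaRect(P)
    if R[0][1]<0: d=np.array(R[0])-c; print(r['conf'],R,d@e,d@n)
plan(670,-192,230,78)
E
```

```text
0.63 ((464.42230224609375, -176.02316284179688), (57.882938385009766, 129.1348876953125), 78.79490661621094) -36.33019721180495 -2.123028845838805
0.61 ((514.7011108398438, -184.21229553222656), (130.42178344726562, 230.2037353515625), 78.8677978515625) 14.552515205924086 0.3203427679556725
shift [-0.872  0.107 -0.13 ] turn -0.002 yaw 77.9 tcp [ 451.6 -172.7  194.6] F [ 0.2 -0.5 -0. ] w 61.6 t 17.65 j6 -107.1
```

arm_command(commands=[[[1,0,0,-0.1,0],[1,-0.12,0.03,-0.15,0],[1,-0.28,0.06,-0.15,0],[1,-0.44,0.1,-0.15,0],[1,-0.6,0.107,-0.15,0],[1,-0.76,0.107,-0.15,0],[1,-0.872,0.107,-0.15,0],[1,-0.872,0.107,-0.15,0],[1,-0.872,0.107,-0.15,0]]])

```text
clock: 18.4
tcp_pos: [667.0, -190.0, 223.4]
orientation: [[-0.978, 0.209, -0.003], [0.209, 0.978, 0.001], [0.003, 0.001, -1.0]]
ft_force: [-0.5, -0.2, -1.1]
width: 0.3
grasp_force: 0.0
```

```bash
python3 -c "
from h import *
plan(670,-192,136,78)"
```

```text
shift [-0.014 -0.006  0.35 ] turn -0.002 yaw 78.0 tcp [ 667.  -190.   223.4] F [-0.5 -0.2 -1.1] w 0.3 t 18.4 j6 -99.6
```

arm_command(commands=[[[1,-0.014,-0.006,0.1,0],[1,-0.014,-0.006,0.22,0],[1,-0.014,-0.006,0.33,0],[1,-0.014,-0.006,0.35,0],[1,-0.014,-0.006,0.35,0],[1,-0.014,-0.006,0.35,0]]])

```text
clock: 18.9
tcp_pos: [669.2, -192.3, 139.5]
orientation: [[-0.978, 0.209, 0.001], [0.209, 0.978, -0.0], [-0.001, -0.0, -1.0]]
ft_force: [0.7, -0.2, 0.9]
width: -0.1
grasp_force: 0.0
```

arm_command(commands=[[[1,0.05,0,0,0],[1,0.1,0,0,0],[1,0.14,0,0,0],[1,0.18,0,0,0],[1,0.22,0,0,0],[1,0.26,0,0,0],[1,0.3,0,0,0],[1,0.33,0,0,0],[1,0.35,0,0,0],[1,0.37,0,0,0]]])

```text
clock: 19.73
tcp_pos: [577.8, -172.6, 138.5]
orientation: [[-0.978, 0.209, -0.001], [0.209, 0.978, 0.0], [0.001, 0.0, -1.0]]
ft_force: [-0.4, 0.4, -1.3]
width: -0.0
grasp_force: 0.0
```

arm_command(commands=[[[1,0,0,-0.05,0],[1,-0.1,0,-0.15,0],[1,-0.2,0,-0.3,0],[1,-0.3,0,-0.4,0],[1,-0.4,0,-0.4,0],[1,-0.4,0,-0.4,0],[1,-0.4,0,-0.4,0]]])

```text
clock: 20.32
tcp_pos: [676.8, -193.9, 236.4]
orientation: [[-0.978, 0.209, -0.003], [0.209, 0.978, 0.001], [0.003, 0.001, -1.0]]
ft_force: [-0.5, 0.6, -0.9]
width: -0.3
grasp_force: 0.0
```

```bash
python3 - <<'E'
from h import *
q=get_image('scene');s=get_image('side')
th=np.radians(-12);e=np.array([np.cos(th),np.sin(th)]);n=np.array([-e[1],e[0]]);c=np.array([500.4,-181.5])
S=4
big=cv2.resize(q['pixels'][235:345,160:270],(440,440),interpolation=2)
def poly(P,col): cv2.polylines(big,[np.int32((proj(q,P)-[160,235])*S+S/2)],True,col,1)
J=lambda x,y,z:[*(c+x*e+y*n),z]
poly([J(x,y,47) for x,y in((29,28),(-101,28),(-101,-28),(29,-28))],(0,0,255))
v=np.hstack([big,cv2.resize(s['pixels'][180:300,290:388],(359,440),interpolation=2)])
cv2.imwrite('pics/end.png',v[:,:,::-1])
plan(0,0,0,78)
E
```

```text
shift [2.799 0.19  0.958] turn -0.003 yaw 77.9 tcp [ 675.2 -193.4  236.3] F [-0.4  0.3 -0.5] w -0.5 t 20.4167 j6 -99.6
```

View pics/end.png

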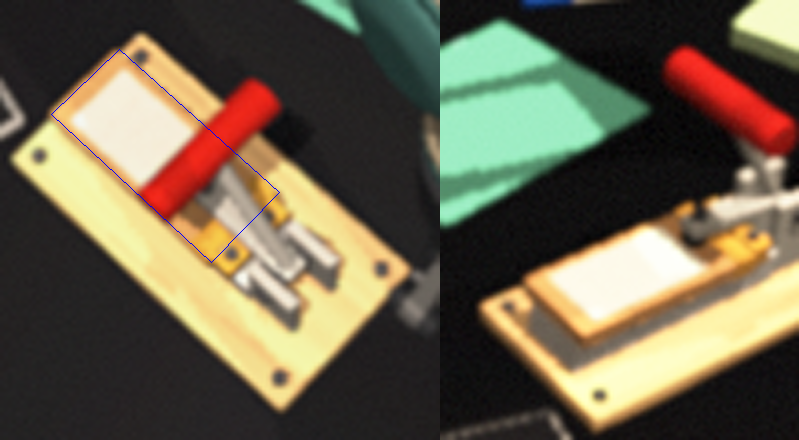

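The pictures show the clamp shut with its foot on the plaque. The plaque matches the target outline at the stop, and the arm is clear, so I'm handing in.

```bash
python3 -c "
from h import *
print(close_job())"
```

```text
the job is handed in; nothing more can be done
None
```

I handed the job in after about 20 s on the robot clock: the plaque was laid on the blotter and let go, then set square against the brass stop with the clamp open, and the clamp is now shut on it; I haven't seen the verdict.

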